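Fit the missing push rivet in the control box cover

ROBOT

A 6-joint arm with a two-finger parallel gripper is mounted at the origin on the work surface. World frame = base frame: x ahead of the robot, y to its left, z up, the work surface at z = 0. Lengths are in m, angles in degrees, forces in N, time in s.
With the tool pointing down it reaches from about 0.35 to 0.875 m from the base axis. Payload 4.2 kg.
Tool frame: the origin (TCP) lies on the front face of the gripper's body, between the roots of the fingers; the fingertips stand finger_overhang ahead of it and the grasp point (between the pads) lies 51 mm ahead of it (finger_overhang is the distance from the TCP to the fingertips, in m); z points along the fingers, y is the line along which they close (so a half turn about z gives the same grasp; the last joint's range is limited). The gripper opens to 87 mm and grips with 3 to 60 N. Pads are 19 mm wide; open, the fingers measure 117 mm over their backs; the gripper's body (75 mm by 190 mm) begins 51 mm behind the grasp point.
Start: joints at [91.364, 22.042, 0.453, 0, -68.411, -14.817], TCP at [0.145, 0.608, 0.292] pointing down, gripper open.
Joint ranges: [-179.83, 179.83], [-69.29, 118.12], [-61.27, 80.66], [-181.25, 117.63], [-171.15, -9.14], [-177.46, 177.46]. Speed limits (degrees/s): [159.86, 159.86, 180, 180, 180, 180].

INTERFACE

Orientations are given as a 3x3 rotation matrix whose columns are the frame's x, y, z axes.
In Python, from station import sense, capture, camera_model, finish_job, finger_overhang gives the robot as it stands. The module is installed in compiled form; this text tells all that it offers.
- The arm moves only by the tool jog_arm, never from a script. Its argument "rows" is a list that holds one entry, the list of rows, each a list of 4 numbers: the shift along the tool's x, y, z in m, then the turn about the tool's z in rad. A call has 1 to 20 rows; each row shifts and turns the commanded pose from where the row before left it, along the tool's axes as they then stand; what a row does not reach is not made up. A row lasts 1/8 s, in which the tool goes at most 62.5 mm and 10.7 degrees, less where a joint would pass 70% of its speed; a pose out of reach is approached as far as the arm can. A call is refused whole if a number of a shift passes 0.0625 or a number of a turn 0.188, either way. A call with a gripper value outside its range is refused whole. "claw" is the opening, from 0 (shut) to 1 (fully open), set as the call begins (left out, the last holds). The fingers move at their own pace and stop on an object; the grip force is fixed at half the most. Time passes only in rows, so rows that do not move let the fingers close. It gives the time, the measured TCP pose, the force, the opening and the grip force at its end, in the units of the state.
- sense(): the state, without advancing time (a new reading comes with each control period).
- capture(name): name is "scene" or "top" or "wrist"; returns the picture (400x640x3 uint8, red, green, blue); there is no depth.
- camera_model(name): a dict with "fovy" (degrees; the focal length in pixels is half the picture's height over the tangent of half this angle, whatever the lens; pixels are square), "cx", "cy" (the principal point, pixels), "k1" (the pictures are not rectified: a ray, as slopes to the right and down, at radius r is drawn at 1 + k1 r^2 times it, then the intrinsics apply), "eye" and "rotation" of the camera in the world. Camera axes: x right, y down, z forward; pixel columns grow to the right and rows downward; lengths in m; the calibration is good to about 2 mm. A picture is of the moment at which its call begins: read the wrist's pose just before it. camera_model takes no time and is no camera call; for the wrist camera it gives the pose at the moment of the call.
- finish_job(): hands the job in; it is judged then, once.
The state is a dict: "time_s": time; "joints": joint angles; "joint_velocities": joint speeds; "effort": joint torques, N m; "tcp_pos": TCP position; "ee_rot": TCP orientation; "wrist_force": force on the tool from outside, world axes, zero at the start; "moment": the same for the moment, N m; "gripper_width": opening from 0.0 (shut) to 1.0 (fully open); "gripper_force": force on a finger pad.
Only numpy, scipy, OpenCV 4.12 (cv2) and the standard library are available. Lean on these libraries where they do the work, as an engineer would, in place of code of your own. Each camera call takes 0.05 s, during which the arm holds its last target. There are 200 camera calls.

TASK

Refit the missing push rivet on the lathe's control box: take the black rivet with the raised white pin out of the wooden block and press it into the empty corner hole of the grey cover until its flange sits flat on the cover with the pin still up, then push the white pin fully home, flush with the rivet's head. The cover rests on a foam gasket and gives under the push, so press firmly but no harder than the pin needs, or the plastic cracks; let go at the end and leave the other tools and bottles where they stand.

Things in the scene. Friction and masses are not known exactly. Their poses are not given: they have to be found in the camera images.
- box: Lathe motor control box lying cover up, fixed on the bench: green cast tub 200 mm long (its x), 160 mm wide (y), 80 mm high, cooling ribs on the long sides, three black cable glands sticking out 20 mm from its -x end. Origin at the centre of its underside, z up. A red emergency stop, 40 mm across, stands on the cover at x = -35 mm, its top 111 mm above the origin.
- cover_top (a point): Centre of the top face of the box's grey plastic cover (204 x 164 mm, 4 mm thick, top 84 mm above the bench). The cover sits on springy foam: it sinks straight down a few mm under a push like the one the pin needs, and rises again. It must not bear more than 30 N. Three corners have rivets already home, 10 mm high; the fourth has the empty hole.
- cover_hole (a point): Centre of the empty round hole in the corner of the cover, 11 mm in diameter, right through the 4 mm cover with free space below; the point lies level with the cover's top face, z up, at x = +82, y = +62 mm in the box's frame, and moves with the cover.
- block: Drilled hardwood block, fixed to the bench, 55 (x) x 170 (y) x 36 mm high, with a row of three 14 mm holes 30 mm deep at y = -55, 0 and +55 mm. Origin at the centre of its underside. The rivet stands in one of the holes, the two short tools in the others.
- rivet: Black nylon push rivet, upright, flange resting on the block. Origin on its axis at the flange's underside, z up. Flange 26 mm diameter, z 0 to 3 mm; on it a round hub 18 mm diameter, z 3 to 9 mm, that can be gripped from above; then the white pin.
- rivet_nose (a point): Blunt nose of the rivet's split shank, 22 mm below the flange, 6 mm wide. The shank is four springy legs, 10 mm at the neck, 12.4 mm across the barbs 8 mm below the flange. Pressing it into the cover's hole takes 5 to 8 N until the barbs snap through, then the flange lies on the cover. With the pin down the legs are spread and no longer go in.
- rivet_pin (a joint): Travel of the rivet's white centre pin in its head: 0 = standing fully up, 0.009 m = pushed fully home. The pin is stiff: it slides only under about 16 N, stays where it is left, and comes to a hard stop when home, where the push rises at once.
- pin_top (a point): Centre of the top of the white pin's round head, 12 mm diameter and 3 mm thick. With the pin up it stands 18.8 mm above the flange's underside (9.8 mm above the hub); fully home 9.8 mm, level with the hub (slightly domed).
- countersink: Countersink bit standing in a hole of the block, bystander: steel shank 11 mm, brass cone head 21 mm across, reaching 32 mm above the block. Origin at its foot.
- punch: Short steel punch standing in a hole of the block, bystander: 11 mm thick with a blue collar, reaching 20 mm above the block. Origin at its foot.
- hammer: Hammer, 280 mm long, lying across the far side of the bench, bystander. Origin at the centre of its underside.
- oiler: Yellow oil bottle with red cap, 52 mm across and 120 mm high, standing upright, bystander. Origin at the centre of its foot.
There are look-alikes about, which are no part of the job. There is more than one size of the rivet; the one meant has the size given above.

How it is judged (in metres and radians):
On the way, in this order (a step that is already met when the one before it is completed fails the run):
1. the rivet is seated: flange flat on the cover in the empty hole, pin still up (pushed in by less than 4 mm) (z of rivet in the frame of cover_hole between -0.0015 and 0.0018 m and horizontal distance between rivet and cover_hole below 0.002 m and angle between the z axis of rivet and the z axis of box, either way round below 0.08 rad and value of joint rivet_pin below 0.004 m), for 0.15 s.
2. the pin is pushed home, within 1.5 mm of its stop (z of rivet in the frame of cover_hole between -0.0015 and 0.0018 m and horizontal distance between rivet and cover_hole below 0.002 m and angle between the z axis of rivet and the z axis of box, either way round below 0.08 rad and value of joint rivet_pin above 0.0075 m), for 0.2 s.
At the end, for the whole second after the job is handed in: rivet in the corner hole: flange within 1.8 mm of the cover face, 2 mm of the hole centre, square within 0.08 rad; pin within 1.5 mm of home (joint over 0.0075 m); all at rest; countersink, punch, hammer and oil bottle within 20 mm of where they stood (all of step 2 and linear speed of rivet below 0.02 m/s and distance of each of countersink, punch, hammer, oiler from where it was at the start of the episode below 0.02 m); the robot touches nothing.
It fails at once if the control box or its cover is loaded with more than 30 N (contact force between box and anything else above 30 N).
It fails at once if a bystander (countersink, punch, hammer, oil bottle) is moved by more than 20 mm (distance of any of countersink, punch, hammer, oiler from where it was at the start of the episode above 0.02 m).
It fails at once if the countersink, punch or oil bottle is tipped by more than 0.35 rad (angle between any of countersink, punch, oiler's own z axis and vertical above 0.35 rad).
It also fails if it takes over 48 s, if anything falls off the work surface, if the arm or the gripper's body presses on something with over 40 N, if the wrist force passes 120 N, or if a joint passes its speed limit or range.

## Working session

There is one attempt and no reset: what is moved stays moved. The work goes in short steps, Python scripts to look and compute and a tool call to move; the robot and the scene stay as the last step left them, time stands still between calls to the robot, and variables do not carry over. Pictures are saved under pics/ and viewed, at most 10 in all, crops included, and the job is handed in when it is done.

Besides the shell and the picture viewer there is one more tool, called after "Request:" as name(argument=value, ...), one argument or row to a line, values as JSON. jog_arm: Moves the arm, as the interface text tells. Its arguments: {"type":"object","properties":{"rows":{"type":"array"},"claw":{"type":"number"}},"required":["rows"]}

```bash
mkdir -p pics; cat > h.py <<'E'
import numpy as np, cv2
from station import *
def snap(n,f):
    m=camera_model(n); im=capture(n); cv2.imwrite(f,im[:,:,::-1]); return im,m
def ray(m,u,v):
    f=200/np.tan(np.radians(m['fovy'])/2)
    d=np.array([(u-m['cx'])/f,(v-m['cy'])/f]); s=d.copy()
    for _ in range(20): s=d/(1+m['k1']*(s@s))
    r=np.array(m['rotation'])@np.array([s[0],s[1],1]); return np.array(m['eye']),r
def onz(m,u,v,z):
    e,r=ray(m,u,v); return e+r*(z-e[2])/r[2]
E
python3 - <<'E'
from h import *
s=sense();print(s['time_s'],s['tcp_pos'],s['ee_rot'],finger_overhang,s['wrist_force'],s['gripper_width'])
a,m=snap('top','pics/top.png');b,m2=snap('scene','pics/scene.png');c,m3=snap('wrist','pics/wrist.png')
for x in(m,m2,m3):print(x)
E
```

```text
0.0 [0.14526534 0.6074297  0.29116135] [[ 9.72520410e-01 -2.32817284e-01 -4.05153316e-04]
 [-2.32817615e-01 -9.72518097e-01 -2.12336376e-03]
 [ 1.00336853e-04  2.15934143e-03 -9.99997664e-01]] 0.0697 [-0.21579286  0.10287338  0.18647776] 1.000131331366632
{'fovy': 53.905132859057, 'cx': 319.8053217180488, 'cy': 197.66619576212315, 'k1': -0.054469692806364545, 'eye': array([ 0.39071092, -0.00979151,  0.9075557 ]), 'rotation': array([[ 0.1782537 , -0.95779976,  0.22548889],
       [-0.98397594, -0.17254937,  0.04492284],
       [-0.00411912, -0.2298833 , -0.97320948]])}
{'fovy': 52.57425994502602, 'cx': 317.6739530487457, 'cy': 203.69432863516784, 'k1': 0.009978794807842879, 'eye': array([ 0.99502371, -0.34967592,  0.68328343]), 'rotation': array([[ 0.67165403,  0.54348098, -0.50349705],
       [ 0.74065381, -0.50879287,  0.43881859],
       [-0.01768615, -0.66765129, -0.74426404]])}
{'fovy': 58.756217932166166, 'cx': 320.52219040680575, 'cy': 199.14767901733256, 'k1': 0.000846634451765733, 'eye': array([0.21815489, 0.59175635, 0.38306418]), 'rotation': array([[-0.23410719, -0.93509143, -0.26607863],
       [-0.97220715,  0.22591758,  0.06143706],
       [ 0.00266258,  0.2730664 , -0.9619915 ]])}
```

View pics/top.png

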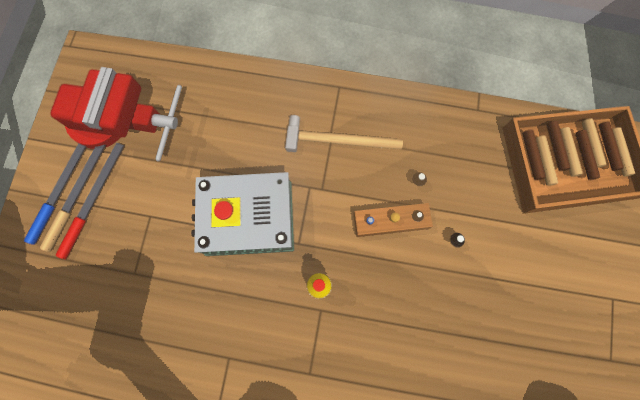

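View pics/scene.png

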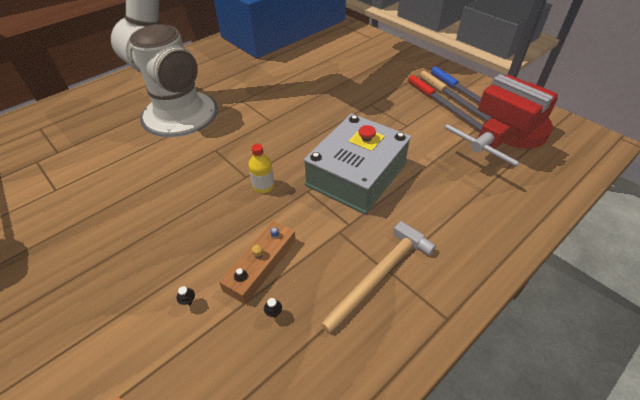

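Top view: rivet in the wooden block at (419,215). The look-alikes are loose rivets on the bench at (421,178) and (458,240), plus the home rivets on the cover at (204,185), (204,241) and (281,238). The empty hole is at (280,182). The block one fits the description; I'll check it in a crop and locate it.

```bash
python3 - <<'E'
from h import *
m=camera_model('top'); a=cv2.imread('pics/top.png'); b=cv2.imread('pics/scene.png')
c1=cv2.resize(a[160:250,345:475],None,fx=3,fy=3,interpolation=3); c2=cv2.resize(b[215:325,160:300],(390,306),interpolation=3)
c3=cv2.resize(a[165:260,185:305],(390,309),interpolation=3)
w=np.zeros((610,790,3),np.uint8)[:600]; w[:270,:390]=c1; w[:306,395:785]=c2; w[280:280+309,:390]=c3
cv2.imwrite('pics/crop.png',w)
for n,u,v,z in [('rivet',419,215,.05),('cs',395,217,.065),('punch',369.5,220,.055),('hole',279.5,182,.084),('r1',204,185,.094),('r2',204,241,.094),('r3',281,238,.094),('oiler',319,286,.12)]: print(n,onz(m,u,v,z).round(4))
E
```

```text
rivet [ 0.5895 -0.1943  0.05  ]
cs [ 0.5724 -0.1398  0.065 ]
punch [ 0.558 -0.087  0.055]
hole [0.6004 0.1207 0.084 ]
r1 [0.5626 0.2783 0.094 ]
r2 [0.445  0.2488 0.094 ]
r3 [0.4802 0.0918 0.094 ]
oiler [ 0.398  -0.0036  0.12  ]
```

View pics/crop.png

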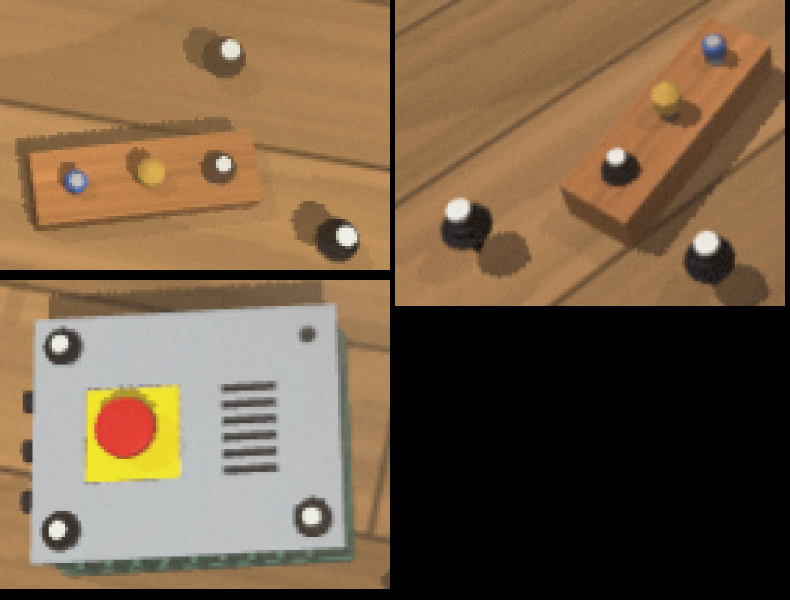

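The rivet in the block (crop 1 at (220,165)) is the small one; the two loose ones on the bench are larger. The empty hole is at crop 3 (307,334). I'll move above the rivet for a close look.

Request:
jog_arm(
  rows=[
    [[0.0387,0.0423,0.003,0],[0.0387,0.0423,0.003,0],[0.0387,0.0423,0.003,0],[0.0387,0.0423,0.003,0],[0.0387,0.0423,0.003,0],[0.0387,0.0423,0.003,0],[0.0387,0.0423,0.003,0],[0.0387,0.0423,0.003,0],[0.0387,0.0423,0.003,0],[0.0387,0.0423,0.003,0],[0.0387,0.0423,0.003,0],[0.0387,0.0423,0.003,0],[0.0387,0.0423,0.003,0],[0.0387,0.0423,0.003,0],[0.0387,0.0423,0.003,0],[0.0387,0.0423,0.003,0]],
  ],
  claw=0.5,
)

```text
time_s: 2.15
tcp_pos: [0.5907, -0.1962, 0.2438]
ee_rot: [[0.973, -0.233, -0.0], [-0.233, -0.973, 0.0], [-0.0, -0.0, -1.0]]
wrist_force: [1.0, 0.6, 0.3]
gripper_width: 0.501
gripper_force: 0.0
```

Request:
jog_arm(
  rows=[
    [[0,0,0,0.175],[0,0,0,0.175],[0,0,0,0.175],[0,0,0,0.175],[0,0,0,0.175],[0,0,0,0.175],[0,0,0,0],[0,0,0,0]],
  ],
)

```text
time_s: 3.15
tcp_pos: [0.59, -0.1944, 0.244]
ee_rot: [[0.284, -0.959, -0.0], [-0.959, -0.284, 0.0], [-0.0, 0.0, -1.0]]
wrist_force: [0.6, -0.1, 0.0]
gripper_width: 0.501
gripper_force: 0.0
```

```bash
python3 - <<'E'
from h import *
s=sense();print(s['time_s'],s['tcp_pos'],s['ee_rot'],s['wrist_force'])
a,m=snap('wrist','pics/w1.png'); 
R=np.array(m['rotation']);f=200/np.tan(np.radians(m['fovy'])/2)
p=R.T@(np.array([.5895,-.1943,.05])-m['eye']);print(p[:2]/p[2]*f+[m['cx'],m['cy']])
E
```

```text
3.15 [ 0.59003861 -0.19443319  0.24402053] [[ 2.84440271e-01 -9.58693671e-01 -4.20207973e-04]
 [-9.58693742e-01 -2.84440331e-01  8.89365962e-05]
 [-2.04787047e-04  3.77553604e-04 -9.99999908e-01]] [ 0.61407825 -0.10281484  0.02913192]
[321.6492932  190.61839567]
```

View pics/w1.png

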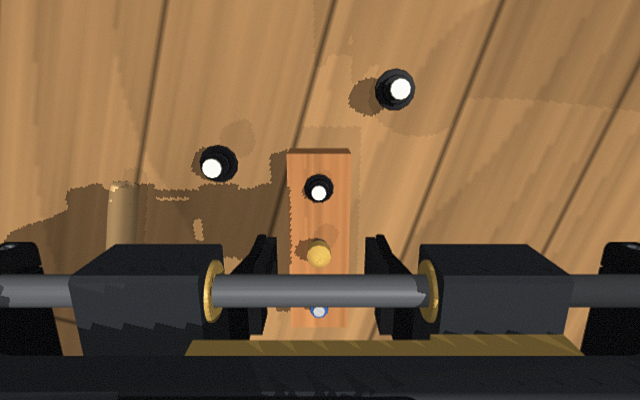

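The wrist view shows the rivet in the block at about (319,190), with the row lined up with tool x. The larger loose rivets are at (215,163) and (396,90). I'll measure the white pin and the black flange.

```bash
python3 - <<'E'
from h import *
s=sense(); a=cv2.imread('pics/w1.png'); m=camera_model('wrist')
c=a[165:215,295:345].astype(int)
w=c.min(2)>190; k=(c.max(2)<70)|w
for M,z in((w,.0548),(k,.0405)):
    n,l,st,ce=cv2.connectedComponentsWithStats(M.astype(np.uint8)); i=1+st[1:,4].argmax()
    u,v=ce[i]+[295,165]; x0,y0,W,H,A=st[i]; cu,cv_=295+x0+(W-1)/2,165+y0+(H-1)/2
    for q in((u,v),(cu,cv_)):
        p=onz(m,*q,z); print(q,W,H,A,p.round(4),'tool',(np.array(s['ee_rot']).T@(p-s['tcp_pos'])).round(4))
    p1=onz(m,cu-W/2,cv_,z);p2=onz(m,cu+W/2,cv_,z);print('diam',np.linalg.norm(p1-p2))
E
```

```text
(np.float64(318.3046357615894), np.float64(192.74834437086093)) 14 14 151 [ 0.592  -0.193   0.0548] tool [-0.0008 -0.0023  0.1893]
(np.float64(318.5), np.float64(192.5)) 14 14 151 [ 0.5919 -0.1932  0.0548] tool [-0.0006 -0.0021  0.1893]
diam 0.011451217036007159
(np.float64(318.21124361158434), np.float64(187.56558773424192)) 29 28 587 [ 0.5924 -0.1937  0.0405] tool [-0.     -0.0025  0.2036]
(np.float64(318.0), np.float64(187.5)) 29 28 587 [ 0.5926 -0.1937  0.0405] tool [ 1.000e-04 -2.600e-03  2.036e-01]
diam 0.024828626262778365
```

Request:
jog_arm(
  rows=[
    [[-0.0003,-0.0023,0.016,0],[0,0,0.02,0],[0,0,0.02,0],[0,0,0.02,0],[0,0,0.02,0],[0,0,0.02,0],[0,0,0.01,0],[0,0,0.005,0],[0,0,0.003,0],[0,0,0,0],[0,0,0,0]],
  ],
)

```text
time_s: 4.58
tcp_pos: [0.5926, -0.1936, 0.1109]
ee_rot: [[0.282, -0.959, 0.001], [-0.959, -0.282, -0.0], [0.001, -0.001, -1.0]]
wrist_force: [-0.5, -0.3, 0.1]
gripper_width: 0.499
gripper_force: 0.0
```

Request:
jog_arm(
  rows=[
    [[0,0,0,0],[0,0,0,0],[0,0,0,0],[0,0,0,0],[0,0,0,0],[0,0,0,0]],
  ],
  claw=0,
)

```text
time_s: 5.32
tcp_pos: [0.5922, -0.1935, 0.1103]
ee_rot: [[0.282, -0.959, -0.0], [-0.959, -0.282, -0.0], [-0.0, 0.0, -1.0]]
wrist_force: [-0.4, -0.3, 0.6]
gripper_width: 0.183
gripper_force: 30.0
```

Request:
jog_arm(
  rows=[
    [[0,0,-0.01,0],[0,0,-0.02,0],[0,0,-0.04,0],[0,0,-0.04,0],[0,0,-0.04,0],[-0.03,-0.0087,0,0],[-0.05,-0.0145,0,0],[-0.05,-0.0145,0,0],[-0.05,-0.0145,0,0],[-0.05,-0.0145,0,0],[-0.05,-0.0145,0,0],[-0.03,-0.0087,0,0],[-0.02,-0.0055,0,0],[0,0,0,0],[0,0,0,0],[0,0,0,0]],
  ],
)

```text
time_s: 7.32
tcp_pos: [0.5907, 0.1489, 0.2604]
ee_rot: [[0.281, -0.96, -0.0], [-0.96, -0.281, -0.0], [0.0, 0.0, -1.0]]
wrist_force: [-0.4, 0.2, -1.2]
gripper_width: 0.183
gripper_force: 30.0
```

```bash
python3 - <<'E'
from h import *
s=sense();print(s['time_s'],s['tcp_pos'],s['ee_rot'].round(4),s['wrist_force'],s['gripper_width'])
a,m=snap('wrist','pics/w2.png'); 
E
```

```text
7.325 [0.59070606 0.14891454 0.2603603 ] [[ 2.807e-01 -9.598e-01 -1.000e-04]
 [-9.598e-01 -2.807e-01 -1.000e-04]
 [ 1.000e-04  1.000e-04 -1.000e+00]] [-0.42914872  0.15974947 -1.15857804] 0.18316772235545375
```

View pics/w2.png

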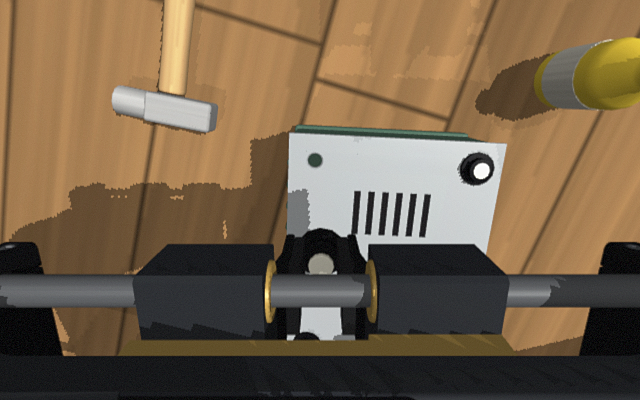

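The wrist view shows the hole at (315,160) and the held rivet's pin at (320,264), upright with the pin still up. I'll measure both.

```bash
cat > meas.py <<'E'
from h import *
def meas(f,m,s,box,kind,z):
    a=cv2.imread(f); x0,y0,x1,y1=box; c=a[y0:y1,x0:x1]; g=c.min(2).astype(float)
    t=cv2.threshold(cv2.cvtColor(c,cv2.COLOR_BGR2GRAY),0,255,cv2.THRESH_OTSU+(cv2.THRESH_BINARY_INV if kind=='dark' else 0))[1]
    n,l,st,ce=cv2.connectedComponentsWithStats(t); i=1+st[1:,4].argmax()
    u,v=ce[i]+[x0,y0]; p=onz(m,u,v,z); T=np.array(s['ee_rot']).T@(p-s['tcp_pos'])
    print(kind,(u.round(2),v.round(2)),st[i,2:],p.round(4),'tool',T.round(4)); return T
E
python3 - <<'E'
from meas import *
s=sense(); m=camera_model('wrist'); zt=s['tcp_pos'][2]
meas('pics/w2.png',m,s,(303,148,328,173),'dark',.084)
meas('pics/w2.png',m,s,(306,252,336,275),'light',zt-.0743+.0188)
E
```

```text
dark (np.float64(314.57), np.float64(159.88)) [ 14  15 169] [0.6035 0.1231 0.084 ] tool [ 0.0284 -0.005   0.1764]
light (np.float64(320.69), np.float64(264.91)) [ 30  22 474] [0.5914 0.1486 0.2049] tool [ 0.0005 -0.0005  0.0555]
```

Request:
jog_arm(
  rows=[
    [[0.006,-0.002,0.01,0],[0.006,-0.0025,0.02,0],[0.001,0,0.02,0],[0,0,0.012,0],[0,0,0.006,0],[0,0,0,0],[0,0,0,0],[0,0,0,0]],
  ],
)

```text
time_s: 8.38
tcp_pos: [0.5989, 0.139, 0.193]
ee_rot: [[0.282, -0.959, 0.001], [-0.959, -0.282, 0.001], [-0.0, -0.001, -1.0]]
wrist_force: [0.7, -0.3, -0.2]
gripper_width: 0.182
gripper_force: 30.0
```

```bash
python3 - <<'E'
from meas import *
s=sense();print(s['time_s'],s['tcp_pos'],s['ee_rot'].round(4),s['wrist_force'],s['gripper_width'])
a,m=snap('wrist','pics/w3.png'); 
c=cv2.imread('pics/w3.png')[110:300,220:420]; cv2.imwrite('pics/w3c.png',cv2.resize(c,(800,600),interpolation=3)[:600])
E
```

```text
8.375 [0.59890722 0.13901283 0.19300827] [[ 2.824e-01 -9.593e-01  1.300e-03]
 [-9.593e-01 -2.824e-01  6.000e-04]
 [-2.000e-04 -1.400e-03 -1.000e+00]] [ 0.66452249 -0.3392949  -0.22882727] 0.18183801890601214
```

View pics/w3c.png

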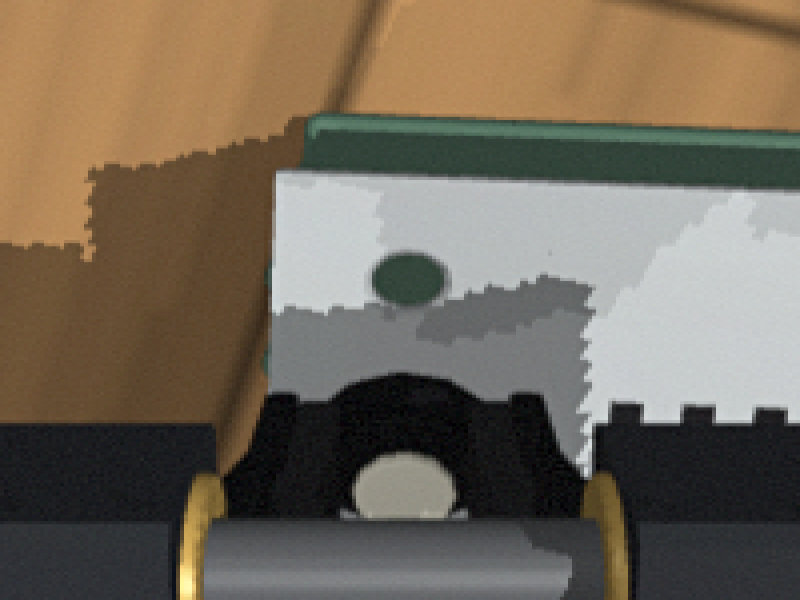

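The hole is at crop (410,279), which is pixel (322.5,198). The pin is at pixel (321,264) and the flange's front edge at (321,228.4).

```bash
python3 - <<'E'
from meas import *
s=sense(); m=camera_model('wrist'); zt=s['tcp_pos'][2]; R=np.array(s['ee_rot'])
meas('pics/w3.png',m,s,(310,186,335,207),'dark',.084)
for n,u,v,z in(('flange edge (x-13)',321.2,228.6,zt-.0713),('pin top edge (x-6)',321.2,252.8,zt-.0555),('hole',322.5,198.3,.084)):
    print(n,(R.T@(onz(m,u,v,z)-s['tcp_pos'])).round(4))
E
```

```text
dark (np.float64(321.94), np.float64(198.23)) [ 19  17 268] [0.6035 0.1226 0.084 ] tool [0.0171 0.0003 0.1089]
flange edge (x-13) [ 0.0122 -0.0003  0.0713]
pin top edge (x-6) [ 0.0065 -0.0003  0.0555]
hole [0.017  0.0006 0.1089]
```

Request:
jog_arm(
  rows=[
    [[0.01,0.0005,0,0],[0.007,0.0003,0,0],[0,0,0,0],[0,0,0,0],[0,0,0.006,0],[0,0,0.004,0],[0,0,0.003,0],[0,0,0.003,0],[0,0,0.003,0],[0,0,0,0],[0,0,0,0]],
  ],
)

```text
time_s: 9.8
tcp_pos: [0.6028, 0.1223, 0.1734]
ee_rot: [[0.282, -0.959, 0.0], [-0.959, -0.282, 0.0], [0.0, -0.0, -1.0]]
wrist_force: [-0.0, -0.0, 0.0]
gripper_width: 0.178
gripper_force: 30.0
```

Request:
jog_arm(
  rows=[
    [[0,0,0.002,0],[0,0,0.002,0],[0,0,0.0015,0],[0,0,0,0],[0,0,0,0]],
  ],
)

```text
time_s: 10.42
tcp_pos: [0.6029, 0.1223, 0.1678]
ee_rot: [[0.282, -0.959, 0.001], [-0.959, -0.282, 0.0], [-0.0, -0.001, -1.0]]
wrist_force: [1.3, 0.6, 0.4]
gripper_width: 0.18
gripper_force: 30.0
```

Request:
jog_arm(
  rows=[
    [[0,0,0.001,0],[0,0,0.001,0],[0,0,0.001,0],[0,0,0,0]],
  ],
)

```text
time_s: 10.92
tcp_pos: [0.6031, 0.1224, 0.1651]
ee_rot: [[0.282, -0.959, 0.001], [-0.959, -0.282, 0.0], [0.0, -0.001, -1.0]]
wrist_force: [1.7, -0.1, 2.1]
gripper_width: 0.182
gripper_force: 30.0
```

Request:
jog_arm(
  rows=[
    [[0,0,0.001,0],[0,0,0.001,0],[0,0,0.001,0],[0,0,0,0]],
  ],
)

```text
time_s: 11.42
tcp_pos: [0.6027, 0.1223, 0.1611]
ee_rot: [[0.282, -0.959, -0.0], [-0.959, -0.282, 0.0], [-0.0, 0.0, -1.0]]
wrist_force: [3.7, 0.1, 0.1]
gripper_width: 0.181
gripper_force: 30.0
```

Request:
jog_arm(
  rows=[
    [[0,0,0.001,0],[0,0,0.001,0],[0,0,0,0]],
  ],
)

```text
time_s: 11.8
tcp_pos: [0.6026, 0.1223, 0.1595]
ee_rot: [[0.282, -0.959, -0.0], [-0.959, -0.282, -0.0], [-0.0, 0.0, -1.0]]
wrist_force: [2.7, 0.3, 0.0]
gripper_width: 0.181
gripper_force: 30.0
```

Request:
jog_arm(
  rows=[
    [[0,0,0.001,0],[0,0,0.0005,0],[0,0,0,0]],
  ],
)

```text
time_s: 12.18
tcp_pos: [0.6027, 0.1222, 0.1583]
ee_rot: [[0.282, -0.959, -0.0], [-0.959, -0.282, -0.0], [0.0, 0.0, -1.0]]
wrist_force: [3.3, 0.4, 0.3]
gripper_width: 0.186
gripper_force: 30.0
```

Request:
jog_arm(
  rows=[
    [[0,0,0.0005,0],[0,0,0,0],[0,0,0,0]],
  ],
)

```text
time_s: 12.55
tcp_pos: [0.6027, 0.1222, 0.1579]
ee_rot: [[0.282, -0.959, 0.0], [-0.959, -0.282, -0.0], [0.0, -0.0, -1.0]]
wrist_force: [1.7, -0.0, 1.8]
gripper_width: 0.181
gripper_force: 30.0
```

Request:
jog_arm(
  rows=[
    [[0,0,0.0005,0],[0,0,0.0005,0],[0,0,0,0],[0,0,0,0]],
  ],
)

```text
time_s: 13.05
tcp_pos: [0.6027, 0.1223, 0.1573]
ee_rot: [[0.282, -0.959, 0.0], [-0.959, -0.282, -0.0], [0.0, -0.0, -1.0]]
wrist_force: [1.8, -0.9, 5.3]
gripper_width: 0.186
gripper_force: 30.0
```

Request:
jog_arm(
  rows=[
    [[0,0,0,0],[0,0,0,0],[0,0,0,0],[0,0,0,0]],
  ],
  claw=0.5,
)

```text
time_s: 13.55
tcp_pos: [0.6024, 0.1222, 0.1559]
ee_rot: [[0.282, -0.959, -0.001], [-0.959, -0.282, -0.0], [-0.0, 0.001, -1.0]]
wrist_force: [-0.4, -0.1, 0.2]
gripper_width: 0.483
gripper_force: 0.0
```

Request:
jog_arm(
  rows=[
    [[0,0,-0.01,0],[0,0,-0.02,0],[0,0,-0.02,0],[-0.005,0,-0.02,0],[-0.015,0,0,0],[0,0,0,0],[0,0,0,0],[0,0,0,0]],
  ],
)

```text
time_s: 14.55
tcp_pos: [0.5968, 0.1412, 0.2259]
ee_rot: [[0.282, -0.959, -0.001], [-0.959, -0.282, -0.001], [0.0, 0.002, -1.0]]
wrist_force: [0.3, 0.5, 0.4]
gripper_width: 0.5
gripper_force: 0.0
```

```bash
python3 - <<'E'
from meas import *
s=sense();print(s['time_s'],s['tcp_pos'],s['ee_rot'].round(4),s['wrist_force'],s['gripper_width'])
a,m=snap('wrist','pics/w4.png'); b,_=snap('scene','pics/s4.png')
w=np.zeros((600,800,3),np.uint8);w[:,:400]=cv2.resize(a[130:280,270:370,::-1],(400,600),interpolation=3);w[:400,400:]=cv2.resize(b[140:220,330:410,::-1],(400,400),interpolation=3)
cv2.imwrite('pics/c4.png',w)
E
```

```text
14.55 [0.59682393 0.14121859 0.22591183] [[ 2.820e-01 -9.594e-01 -1.400e-03]
 [-9.594e-01 -2.820e-01 -7.000e-04]
 [ 3.000e-04  1.600e-03 -1.000e+00]] [0.29262372 0.50063267 0.40584503] 0.49969761573439964
```

View pics/c4.png

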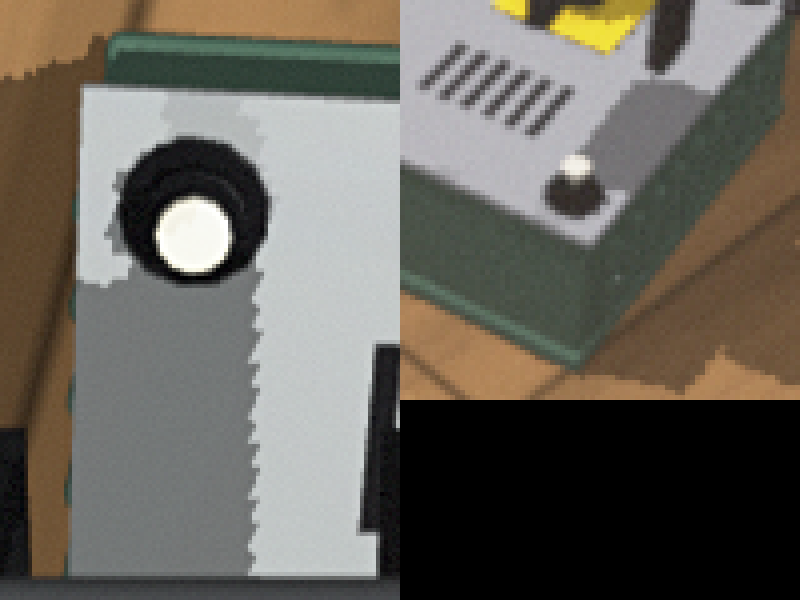

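The rivet stands in the corner hole at wrist pixel (319,182), with its pin up at (318,188). I'll locate the pin and close the gripper.

```bash
python3 - <<'E'
from meas import *
s=sense(); m=camera_model('wrist')
meas('pics/w4.png',m,s,(305,175,333,202),'light',.1028)
p=onz(m,318.6,182.5,.0855);print('flange',p.round(4),(np.array(s['ee_rot']).T@(p-s['tcp_pos'])).round(4))
E
```

```text
light (np.float64(317.97), np.float64(188.37)) [ 19  19 273] [0.6044 0.1232 0.1028] tool [ 0.0194 -0.0021  0.1234]
flange [0.604  0.1233 0.0855] [ 0.0191 -0.0018  0.1407]
```

Request:
jog_arm(
  rows=[
    [[0,0,0,0],[0,0,0,0],[0,0,0,0],[0,0,0,0],[0,0,0,0],[0,0,0,0]],
  ],
  claw=0,
)

```text
time_s: 15.4
tcp_pos: [0.5971, 0.1414, 0.2268]
ee_rot: [[0.282, -0.959, 0.0], [-0.959, -0.282, 0.0], [0.0, -0.0, -1.0]]
wrist_force: [0.3, -0.7, 0.3]
gripper_width: 0.011
gripper_force: 0.0
```

Request:
jog_arm(
  rows=[
    [[0.01,-0.0009,0,0],[0.0095,-0.0008,0,0],[0,0,0.02,0],[0,0,0.015,0],[0,0,0.01,0],[0,0,0.005,0],[0,0,0,0],[0,0,0,0]],
  ],
)

```text
time_s: 16.4
tcp_pos: [0.6045, 0.1234, 0.1773]
ee_rot: [[0.282, -0.959, 0.001], [-0.959, -0.282, 0.0], [-0.0, -0.001, -1.0]]
wrist_force: [-0.9, 0.4, 1.6]
gripper_width: 0.005
gripper_force: 0.0
```

Request:
jog_arm(
  rows=[
    [[0,0,0.001,0],[0,0,0.001,0],[0,0,0.001,0],[0,0,0.001,0],[0,0,0,0]],
  ],
)

```text
time_s: 17.02
tcp_pos: [0.6041, 0.1232, 0.1726]
ee_rot: [[0.282, -0.959, -0.0], [-0.959, -0.282, -0.0], [0.0, 0.0, -1.0]]
wrist_force: [-0.7, 0.4, 0.1]
gripper_width: 0.003
gripper_force: 0.0
```

Request:
jog_arm(
  rows=[
    [[0,0,0.001,0],[0,0,0.001,0],[0,0,0,0]],
  ],
)

```text
time_s: 17.4
tcp_pos: [0.6043, 0.1232, 0.1716]
ee_rot: [[0.282, -0.959, 0.001], [-0.959, -0.282, -0.0], [0.0, -0.001, -1.0]]
wrist_force: [-1.8, 0.5, 4.5]
gripper_width: 0.001
gripper_force: 2.4
```

Request:
jog_arm(
  rows=[
    [[0,0,0.001,0],[0,0,0.001,0],[0,0,0,0]],
  ],
)

```text
time_s: 17.77
tcp_pos: [0.6043, 0.1232, 0.1706]
ee_rot: [[0.283, -0.959, 0.001], [-0.959, -0.283, -0.0], [0.0, -0.001, -1.0]]
wrist_force: [-4.3, 0.3, 9.3]
gripper_width: 0.004
gripper_force: 4.6
```

Request:
jog_arm(
  rows=[
    [[0,0,0.001,0],[0,0,0.001,0],[0,0,0,0]],
  ],
)

```text
time_s: 18.15
tcp_pos: [0.6044, 0.1232, 0.1696]
ee_rot: [[0.283, -0.959, 0.002], [-0.959, -0.283, -0.0], [0.001, -0.002, -1.0]]
wrist_force: [-5.1, -0.5, 12.9]
gripper_width: 0.004
gripper_force: 6.7
```

Request:
jog_arm(
  rows=[
    [[0,0,0.001,0],[0,0,0.001,0],[0,0,0,0]],
  ],
)

```text
time_s: 18.52
tcp_pos: [0.6044, 0.1233, 0.1682]
ee_rot: [[0.283, -0.959, 0.002], [-0.959, -0.283, -0.0], [0.001, -0.002, -1.0]]
wrist_force: [-6.6, -0.2, 15.9]
gripper_width: 0.006
gripper_force: 7.8
```

Request:
jog_arm(
  rows=[
    [[0,0.0003,0.001,0],[0,0.0003,0.001,0],[0,0,0,0]],
  ],
)

```text
time_s: 18.9
tcp_pos: [0.6042, 0.1232, 0.1664]
ee_rot: [[0.283, -0.959, 0.003], [-0.959, -0.283, 0.0], [0.001, -0.003, -1.0]]
wrist_force: [-5.2, 0.7, 15.9]
gripper_width: 0.009
gripper_force: 7.9
```

Request:
jog_arm(
  rows=[
    [[0,0,0.001,0],[0,0,0.001,0],[0,0,0,0]],
  ],
)

```text
time_s: 19.27
tcp_pos: [0.6042, 0.1232, 0.1644]
ee_rot: [[0.283, -0.959, 0.003], [-0.959, -0.283, 0.0], [0.001, -0.003, -1.0]]
wrist_force: [-5.4, -0.5, 15.2]
gripper_width: 0.003
gripper_force: 7.9
```

Request:
jog_arm(
  rows=[
    [[0,0,0.001,0],[0,0,0.001,0],[0,0,0,0]],
  ],
)

```text
time_s: 19.65
tcp_pos: [0.6042, 0.1232, 0.1624]
ee_rot: [[0.283, -0.959, 0.003], [-0.959, -0.283, 0.0], [0.001, -0.003, -1.0]]
wrist_force: [-4.8, 0.0, 15.8]
gripper_width: 0.004
gripper_force: 7.9
```

Request:
jog_arm(
  rows=[
    [[0,0,0.001,0],[0,0,0,0]],
  ],
)

```text
time_s: 19.9
tcp_pos: [0.6042, 0.1233, 0.1614]
ee_rot: [[0.283, -0.959, 0.003], [-0.959, -0.283, 0.0], [0.001, -0.003, -1.0]]
wrist_force: [-5.6, 0.1, 15.9]
gripper_width: 0.007
gripper_force: 8.0
```

Request:
jog_arm(
  rows=[
    [[0,0,0.0007,0],[0,0,0,0]],
  ],
)

```text
time_s: 20.15
tcp_pos: [0.6042, 0.1232, 0.1608]
ee_rot: [[0.283, -0.959, 0.003], [-0.959, -0.283, 0.0], [0.001, -0.003, -1.0]]
wrist_force: [-6.0, 0.2, 16.1]
gripper_width: 0.005
gripper_force: 8.1
```

Request:
jog_arm(
  rows=[
    [[0,0,0.0006,0],[0,0,0,0]],
  ],
)

```text
time_s: 20.4
tcp_pos: [0.6042, 0.1232, 0.1604]
ee_rot: [[0.284, -0.959, 0.003], [-0.959, -0.284, 0.0], [0.001, -0.003, -1.0]]
wrist_force: [-5.7, -0.3, 17.1]
gripper_width: 0.001
gripper_force: 8.6
```

Request:
jog_arm(
  rows=[
    [[0,0,0.0005,0],[0,0,0,0]],
  ],
)

```text
time_s: 20.65
tcp_pos: [0.6042, 0.1232, 0.1602]
ee_rot: [[0.284, -0.959, 0.003], [-0.959, -0.284, 0.0], [0.001, -0.003, -1.0]]
wrist_force: [-6.8, 0.1, 18.5]
gripper_width: 0.002
gripper_force: 9.1
```

Request:
jog_arm(
  rows=[
    [[0,0,0.0005,0],[0,0,0,0],[0,0,0,0]],
  ],
)

```text
time_s: 21.02
tcp_pos: [0.6042, 0.1232, 0.1599]
ee_rot: [[0.284, -0.959, 0.003], [-0.959, -0.284, -0.0], [0.001, -0.003, -1.0]]
wrist_force: [-7.8, 0.3, 19.5]
gripper_width: 0.003
gripper_force: 9.6
```

Request:
jog_arm(
  rows=[
    [[0,0,-0.002,0],[0,0,-0.005,0],[0,0,-0.01,0],[0,0,-0.02,0],[0,0,-0.03,0],[-0.02,0,-0.02,0],[0,0,0,0],[0,0,0,0],[0,0,0,0]],
  ],
)

```text
time_s: 22.15
tcp_pos: [0.5976, 0.1416, 0.2411]
ee_rot: [[0.282, -0.96, -0.002], [-0.96, -0.282, -0.001], [0.0, 0.003, -1.0]]
wrist_force: [0.4, -0.8, 0.0]
gripper_width: 0.007
gripper_force: 0.0
```

```bash
python3 - <<'E'
from meas import *
s=sense();print(s['time_s'],s['tcp_pos'],s['wrist_force'])
a,m=snap('wrist','pics/w5.png'); b,_=snap('scene','pics/s5.png')
w=np.zeros((600,800,3),np.uint8);w[:,:400]=cv2.resize(a[130:280,270:370,::-1],(400,600),interpolation=3);w[:400,400:]=cv2.resize(b[110:210,300:420,::-1],(400,400),interpolation=3)
cv2.imwrite('pics/c5.png',w)
E
```

```text
22.15 [0.59757462 0.14164644 0.24106238] [ 0.3593666  -0.82764581  0.0324515 ]
```

View pics/c5.png

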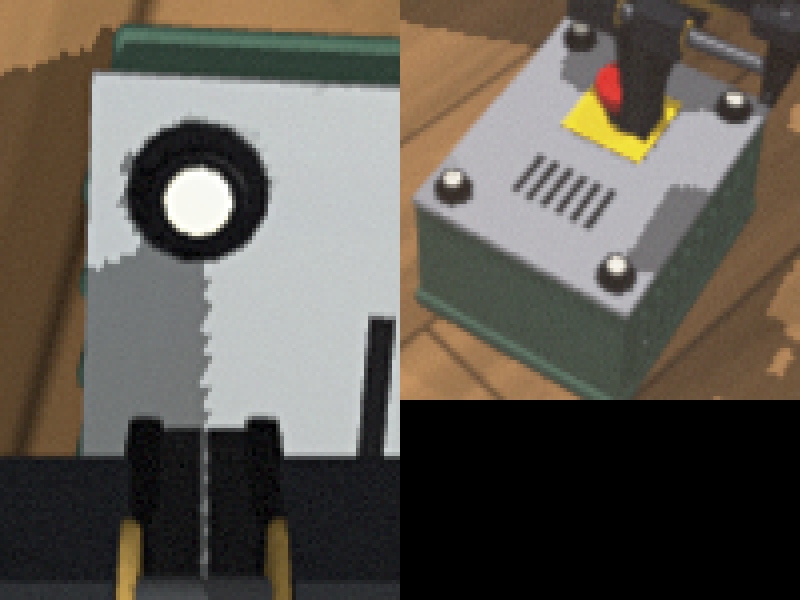

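The new rivet at crop (615,272) looks the same as the three home ones, with the pin flush and the flange flat, and the gripper is clear. Handing in.

```bash
python3 -c "from station import *; print(finish_job())"
```

```text
the job is handed in; nothing more can be done
None
```

The rivet is seated in the cover's corner hole with its pin pushed home, at a peak push of about 21 N; the gripper is clear and the job was handed in at about 22 s, with no verdict returned.

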